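# Clip the lid on the washed coffee canister

## Task

The washed coffee canister has dried: fetch its oblong clip-on lid from the counter, set it level over the mouth and press it straight down until both clip arms have snapped under the rim and the lid is fully home all round, then let go. The canister stands on a soft old drying mat that gives under the hand, nobody knows how far, so go by feel and stop as soon as it is home: never lean on it with more than about 2.5 kg. Leave the canister where it stands and do not disturb the cups and the other things on the counter.

Things in the scene. Friction and masses are not known exactly. Their poses are not given: they have to be found in the camera images.
- lid_handle (a point): Centre of the bar handle of the grey plastic oblong lid (200 g). The bar lies along lid x: 76 mm long, 18 mm thick (y), 34 mm tall; it stands on the lid's plate, 17 mm below this point. z up. The lid lies on its skirt on the counter, to the left or the right of the mat, this point 43 mm above the counter. Lid and canister are the same after half a turn about z.
- lid_seat (a point): Centre of the underside of the lid's plate, 23 mm below lid_handle, same axes. Plate 158 (x) by 110 (y) by 6 mm. Below it a tapered skirt 20 mm deep, 139 x 89 mm at the plate and 8 mm smaller at its foot, goes into the mouth. At each end of x a 30 mm wide clip arm hangs outside the rim (173 mm over both arms, 188 mm over their thumb tabs); lugs and tabs stand up to 15 mm above the plate, 68 mm or more from the handle's centre.
- canister_mouth (a point): Centre of the canister's mouth, at rim height; x along its long side, z up. The lid is home when lid_seat is here, with x along x either way round. The clips' ramps first touch the rim 13 mm above home; the push then grows to between 12 and 20 N, falls off suddenly as the hooks pass under the rim about 3 mm above home, and grows again once the plate bears on the rim. A push over 28 N may spoil it.
- canister: Oblong brushed-steel open canister, 150 (x) by 100 (y) by 95 mm tall, walls 4 mm, mouth 142 x 92 mm, rolled rim 4 mm thick standing out 5 mm all round; about 0.9 kg, loose on the mat. Origin under its centre, 95 mm below canister_mouth.
- clip_a (a joint): Spring-loaded clip arm at the lid's +x end: angle (rad) by which it is spread, near 0 at rest and when snapped under the rim, up to about 0.2 while its hook rides over the rim.
- clip_b (a joint): The same at the lid's -x end.
- mat: Grey soft foam drying mat, 240 (x) by 440 mm (y), on the counter, its top 24 mm above this origin. Under a light push on what stands on it (2 to 8 N) the foam flattens evenly, by 4 to 14 mm (old foam: how far cannot be seen), then it bears firmly; it comes back slowly or not at all. The canister stands near its middle, a cup near each end.
- cup_a: white coffee cup, 82 mm across, 60 mm tall, upside down on the mat's left end; origin under its centre
- cup_b: the same, on the mat's right end
- round_lid: ROUND press-in lid of the sugar jar, 96 mm across, with a small knob, lying on the counter; not for this canister; origin under its centre
- sugar_jar: round open steel jar, 88 mm across, 100 mm tall, towards the far edge; origin under its centre
- pitcher: steel milk pitcher with a handle, 88 mm across, 105 mm tall, towards the far edge; origin under its centre
- tamper: steel tamper standing on its 58 mm foot, 88 mm tall; origin under its centre
- portafilter: portafilter lying on the counter, 74 mm round steel head, black handle, 190 mm behind the head's centre to its end; origin under the head's centre
Mind the look-alikes: they are no part of the job. What is shaped like the part that bears lid_handle but yellow is not meant. What is shaped like the canister but purple is not meant.

How it is judged:
By the outcome, as a careful person would: the job done as asked, in the order asked, and still so for the second after the job is handed in, with the robot touching nothing.
It also fails if it takes over 64 s, if anything falls off the work surface, if the arm or the gripper's body presses on something with over 40 N, if the wrist force passes 120 N, or if a joint passes its speed limit or range.

## Robot

A 6-joint arm with a two-finger parallel gripper is mounted at the origin on the work surface. World frame = base frame: x ahead of the robot, y to its left, z up, the work surface at z = 0. Lengths are in m, angles in rad, forces in N, time in s.
With the tool pointing down it reaches from about 0.35 to 0.975 m from the base axis. Payload 4.9 kg.
Tool frame: the origin (TCP) lies midway between the tips of the shut fingers; the grasp point (between the pads) lies 19 mm behind it; x points along the fingers, z is the direction in which the jaws open and shut, and the axes are right-handed (so a half turn about x gives the same grasp; the last joint's range is limited). The gripper opens to 85 mm and grips with 20 to 120 N. Pads are 22 mm wide; open, the fingers measure 114 mm over their backs; the gripper's body (76 mm by 85 mm) begins 54 mm behind the grasp point. The pads swing forward as they close: fully open they stand 13 mm farther back than shut.
Start: joints at [-1.238, 0.053, 1.613, -0, 1.476, -0.119], TCP at [0.273, -0.562, 0.231] pointing down, gripper open.
Joint ranges: [-3.01, 3.01], [-1.01, 2.22], [0.06, 2.58], [-1.02, 4.17], [0.09, 2.62], [-3.14, 3.14]. Speed limits (rad/s): [2.57, 2.57, 3.14, 3.14, 3.14, 3.14].

## Interface

Orientations are given as a unit quaternion [w, x, y, z].
In Python, from plant import state, cams, workorder, nets gives the robot as it stands.
- The arm moves only by the tool play_rows, never from a script. Its argument "motion" is a list of rows, each a list of 3 entries, a list of its own where there are three numbers: the closure, from -1 (fully open) to 1 (shut), then the shift along the world's x, y, z in m, then the turn about the world's z in rad. A call has 1 to 5 rows; each row is the pose to reach, as a shift and turn from the pose commanded when the call began; what a row does not reach only later rows make up. A row lasts 1/10 s, in which the tool goes at most 50 mm and 8.59 degrees, less where a joint would pass 70% of its speed; a pose out of reach is approached as far as the arm can. A call with a gripper value outside its range is refused whole. The fingers move at their own pace and stop on an object; the grip force is fixed at half the most. Time passes only in rows, so rows that repeat a pose let the fingers close. It gives the time, the measured TCP pose, the force and the opening at its end, in the units of the state.
- state(): the state, without advancing time (a new reading comes with each control period).
- cams.grab_frame(name): name is "scene" or "top"; returns (picture, depth): 480x640x3 uint8, red, green, blue; 480x640 float32, m along the optical axis (not along the pixel's ray), 0 where there is no reading.
- cams.camera_info(name): a dict with "K" (3x3 intrinsics, pixels), "rvec" (rotation vector, rad) and "tvec" (3), from world to camera coordinates, as OpenCV has them. Camera axes: x right, y down, z forward; pixel columns grow to the right and rows downward; lengths in m; the calibration is good to about 2 mm. A picture is of the moment at which its call begins. camera_info takes no time and is no camera call.
- workorder.job_done(): hands the job in, once; it reports no verdict.
Trained networks look in the newest picture that a camera, given by its name, has taken for a name from the list of things; names that differ only in an ending like _2 or _b are one class to them, and where a whole thing is asked for, a point or a joint stands for the part that bears it (a point fixed in the world has none). Each returns a list of dicts, best first, with "score" (0 to 1); they miss things now and then, are a little off and sometimes report something else, mostly with a low value. They report only what shows in the picture. A call takes as long as a camera call. They do not tell look-alikes from the thing itself.
- nets.recognise(camera, target): "at" ([x, y, z] in m, in world coordinates, good to about 4 mm: the middle of the surface that is visible of it).
- nets.landmark_of(camera, target): "at" ([x, y, z] in m, in world coordinates, good to about 4 mm: a listed point, or the origin of a listed thing).
The state is a dict: "time": time; "joint_pos": joint angles; "joint_vel": joint speeds; "joint_efforts": joint torques, N m; "tool_pos": TCP position; "tool_rot": TCP orientation; "contact_force": force on the tool from outside, world axes, zero at the start; "ft_torque": the same for the moment, N m; "gripper_width": opening from 0.0 (shut) to 1.0 (fully open).
Only numpy, scipy, OpenCV 4.12 (cv2) and the standard library are available. Lean on these libraries where they do the work, as an engineer would, in place of code of your own. Each camera call takes 0.05 s, during which the arm holds its last target.

## Working session

There is one attempt and no reset: what is moved stays moved. The work goes in short steps, Python scripts to look and compute and a tool call to move; the robot and the scene stay as the last step left them, time stands still between calls to the robot, and variables do not carry over. Pictures are saved under pics/ and viewed, and the job is handed in when it is done.

Besides the shell and the picture viewer there is one more tool, called after "Call:" as name(argument=value, ...), one argument or row to a line, values as JSON. play_rows: Moves the arm, as the interface text tells. Its arguments: {"type":"object","properties":{"motion":{"type":"array","items":{"type":"array"}}},"required":["motion"]}

```bash
mkdir -p pics
cat > h.py <<'E'
import numpy as np, cv2
from plant import state, cams, workorder, nets
def cam(n):
    i=cams.camera_info(n); K=np.array(i["K"]); R=cv2.Rodrigues(np.array(i["rvec"],float))[0]; t=np.array(i["tvec"],float).ravel()
    return K,R,t
def cloud(n,d):
    K,R,t=cam(n); v,u=np.mgrid[0:d.shape[0],0:d.shape[1]]
    p=np.stack([(u-K[0,2])/K[0,0]*d,(v-K[1,2])/K[1,1]*d,d],-1)
    return (p-t)@R
def proj(n,P):
    K,R,t=cam(n); q=np.atleast_2d(P)@R.T+t; q=q@K.T; return q[:,:2]/q[:,2:]
def save(n,im): cv2.imwrite("pics/"+n,im[...,::-1])
E
python3 - <<'E'
from h import *
for n in ["scene","top"]:
    im,d=cams.grab_frame(n); save(n+"0.png",im); np.savez("pics/"+n+"0.npz",im=im,d=d)
    for tg in ["lid_handle","canister_mouth"]:
        for r in nets.landmark_of(n,tg): print(n,tg,np.round(r["at"],3),round(r["score"],2),proj(n,r["at"]).round())
s=state(); print(s)
E
```

```text
scene lid_handle [ 0.489 -0.367  0.042] 0.87 [[140. 287.]]
scene lid_handle [ 0.251 -0.273  0.047] 0.84 [[180. 199.]]
scene canister_mouth [0.232 0.259 0.098] 0.81 [[400. 148.]]
scene canister_mouth [ 0.554 -0.04   0.101] 0.63 [[300. 270.]]
top lid_handle [ 0.493 -0.364  0.041] 0.98 [[501. 240.]]
top lid_handle [ 0.252 -0.271  0.043] 0.59 [[458. 365.]]
top canister_mouth [ 0.555 -0.044  0.106] 0.76 [[342. 199.]]
top canister_mouth [0.227 0.256 0.095] 0.66 [[167. 382.]]
{'time': 0.3, 'joint_pos': array([-1.23796367e+00,  5.29104329e-02,  1.61339396e+00,  3.79217601e-07,
        1.47598085e+00, -1.19006235e-01]), 'joint_vel': array([-0.00081976, -0.00165374, -0.00132187,  0.00159362,  0.00125022,
        0.00057038]), 'joint_efforts': array([-2.24407654e-04, -3.93101192e+01, -3.69756067e+01, -1.75165105e-04,
        3.94555216e-03, -7.23862144e-06]), 'tool_pos': array([ 0.27281012, -0.56206386,  0.23087765]), 'tool_rot': array([ 0.59910496,  0.37544678,  0.59948606, -0.37513922]), 'contact_force': array([ 0.10779717, -0.60305872,  0.56317498]), 'ft_torque': array([-0.01473232, -0.04652437, -0.01521753]), 'gripper_width': 0.997751711780624}
```

View pics/scene0.png

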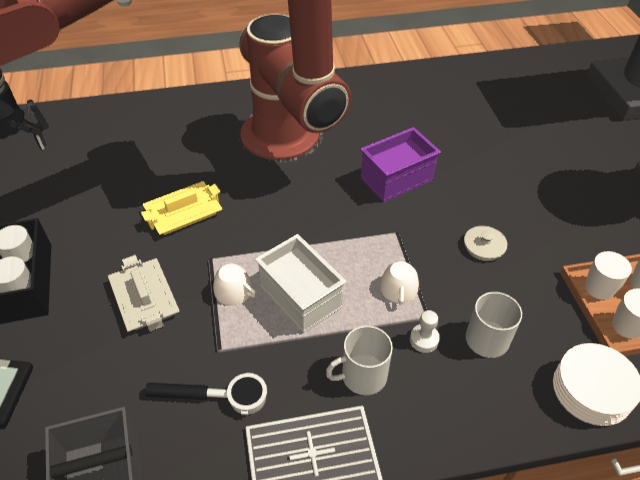

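View pics/top0.png

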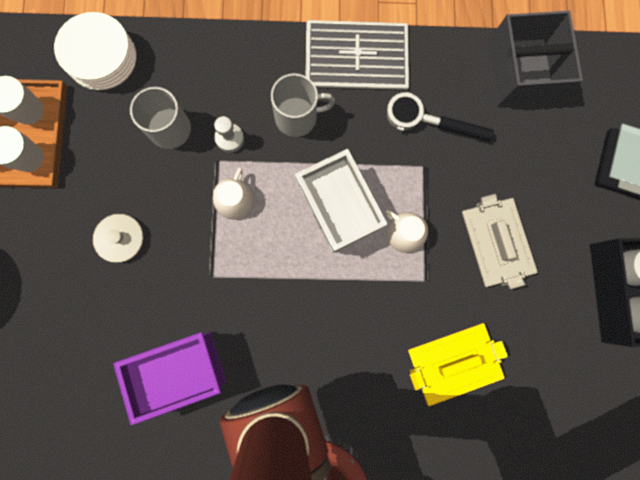

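The scene view shows a grey lid at (140,290), a yellow look-alike lid at (182,208), a steel canister at (300,270) and a purple look-alike at (400,160). In the top view they are at (501,240), (458,365), (342,199) and (167,378). The grey lid and the steel canister on the mat fit the description. I'll confirm both in an enlarged crop and fit their poses from depth.

Run:
```python
from h import *
z=np.load("pics/top0.npz"); im,d=z["im"],z["d"]
save("crop0.png",cv2.resize(im[140:300,290:550],None,fx=3,fy=3,interpolation=cv2.INTER_CUBIC))
for n in ["top","scene"]:
    z=np.load(f"pics/{n}0.npz"); P=cloud(n,z["d"]); ok=z["d"]>0
    def reg(c,r,lo,hi): return P[ok&(np.hypot(P[...,0]-c[0],P[...,1]-c[1])<r)&(P[...,2]>lo)&(P[...,2]<hi)]
    def rect(q,name):
        r=cv2.minAreaRect((q[:,:2]*1000).astype(np.float32)); print(n,name,len(q),"c",np.round(r[0],1),"size",np.round(r[1],1),"ang",round(r[2],1),"z",np.percentile(q[:,2],[5,50,95]).round(4))
    rect(reg((.49,-.365),.12,.050,.075),"handle")
    rect(reg((.49,-.365),.13,.018,.034),"plate")
    rect(reg((.554,-.042),.11,.105,.14),"rim")
    rect(reg((.554,-.042),.11,.112,.14),"rim2")
    q=reg((.554,-.042),.04,-.01,.09); print("inside floor",np.percentile(q[:,2],[5,50,95]))
    for c in [(.49,-.365)]:
        q=reg(c,.2,-.02,.01); print("counter",np.percentile(q[:,2],[5,50,95]))
```

```text
top handle 407 c [ 490.5 -366.6] size [75.7 19.4] ang 15.6 z [0.0533 0.0591 0.0621]
top plate 3572 c [ 490.7 -367.2] size [172.1 112.7] ang 15.1 z [0.0231 0.026  0.0295]
top rim 165 c [554.4 -42.7] size [157.  108.5] ang 27.1 z [0.105  0.1055 0.1068]Traceback (most recent call last):
  File "<stdin>", line 12, in <module>
  File "<stdin>", line 8, in rect
    return _quantile_unchecked(
        a, q, axis, out, overwrite_input, method, keepdims, weights)
    return _ureduce(a,
                    func=_quantile_ureduce_func,
    ...<5 lines>...
                    overwrite_input=overwrite_input,
                    method=method)
    r = func(a, **kwargs)
    result = _quantile(arr,
                       quantiles=q,
    ...<2 lines>...
                       out=out,
                       weights=wgt)
    slices_having_nans = np.isnan(arr[-1, ...])
                                  ~~~^^^^^^^^^
IndexError: index -1 is out of bounds for axis 0 with size 0
```

View pics/crop0.png

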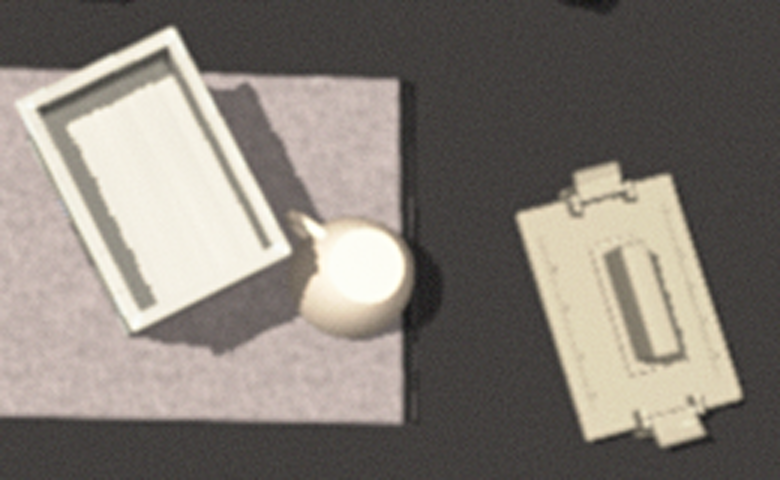

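The crop shows the grey lid, with its handle bar at crop (645,305) and clips at (597,180) and (675,430). The steel canister's rim centre is near (155,180), and cup_b is close to its lower-right corner. Next: the rim height and canister angle.

Run:
```python
from h import *
for n in ["top","scene"]:
    z=np.load(f"pics/{n}0.npz"); P=cloud(n,z["d"]); ok=z["d"]>0
    def reg(c,r,lo,hi): return P[ok&(np.hypot(P[...,0]-c[0],P[...,1]-c[1])<r)&(P[...,2]>lo)&(P[...,2]<hi)]
    def rect(q,name):
        r=cv2.minAreaRect((q[:,:2]*1000).astype(np.float32)); print(n,name,len(q),"c",np.round(r[0],1),"size",np.round(r[1],1),"ang",round(r[2],1),"z",np.percentile(q[:,2],[5,50,95]).round(4))
    rect(reg((.49,-.365),.12,.050,.075),"handle")
    rect(reg((.49,-.365),.13,.018,.034),"plate")
    for lo in (.09,.095,.1): rect(reg((.554,-.042),.11,lo,.14),"rim%g"%lo)
    q=reg((.554,-.042),.11,-.01,.14); print("hist",np.histogram(q[:,2],np.arange(-.01,.13,.005))[0])
    q=reg((.49,-.365),.2,-.02,.01); print("counter",np.percentile(q[:,2],[5,50,95]))
    q=reg((.49,.03),.04,-.02,.05); print("mat",np.percentile(q[:,2],[5,50,95]))
    q=reg((.575,-.165),.06,.05,.1); rect(q,"cup_b")
```

```text
top handle 407 c [ 490.5 -366.6] size [75.7 19.4] ang 15.6 z [0.0533 0.0591 0.0621]
top plate 3572 c [ 490.7 -367.2] size [172.1 112.7] ang 15.1 z [0.0231 0.026  0.0295]
top rim0.09 1503 c [554.9 -42.5] size [160.2 110.2] ang 27.4 z [0.0955 0.1031 0.1056]
top rim0.095 1433 c [554.9 -42.5] size [160.2 110.2] ang 27.4 z [0.0994 0.1032 0.1056]
top rim0.1 1332 c [554.9 -42.5] size [160.2 110.2] ang 27.4 z [0.1011 0.1033 0.1056]
hist [   0    8   65 2981  659   56   28   39   35   26   29   38   14    0
    0  304 2953  167   65   75   70  101 1167  165    0    0    0    0]
counter [-2.80539342e-03 -1.58581037e-05  5.88498061e-03]
mat [0.00568965 0.00845923 0.01122492]
top cup_b 271 c [ 528.4 -174.8] size [24.6 55.5] ang 4.7 z [0.0521 0.0645 0.0704]
scene handle 273 c [ 492.4 -366.2] size [78.4 17.9] ang 15.6 z [0.0537 0.0581 0.0616]
scene plate 2854 c [ 489.2 -367.1] size [182.9 110. ] ang 15.6 z [0.0214 0.0252 0.0297]
scene rim0.09 1252 c [555.7 -41.4] size [162.5 113.3] ang 28.1 z [0.092  0.1018 0.1053]
scene rim0.095 1105 c [555.7 -41.4] size [162.5 113.3] ang 28.1 z [0.0972 0.1021 0.1054]
scene rim0.1 918 c [556.5 -41.4] size [162.4 111.9] ang 26.7 z [0.1004 0.1026 0.1055]
hist [   4  157  340 1813  496  123  108  124  127  117  136  136  123  111
  123  552 1533  292  228  218  147  187  835   83    0    0    0    0]
counter [-0.00445339 -0.00084735  0.00432205]
mat [0.00475537 0.00819585 0.01129793]
scene cup_b 359 c [ 530.4 -175.7] size [29.1 59.6] ang 3.5 z [0.0516 0.0608 0.0698]
```

Run:
```python
from h import *
from scipy.spatial.transform import Rotation as Ro
s=state(); q=s["tool_rot"]; R=Ro.from_quat([q[1],q[2],q[3],q[0]]).as_matrix(); print(R.round(4))
a=np.degrees(np.arctan2(R[1,2],R[0,2])); print("jaw yaw",a, "turn to 105.5:", [(105.5-a-k*180) for k in(0,1,2)])
print("shift",np.array([.491,-.3665,.031])-s["tool_pos"])
```

```text
[[-2.000e-04  8.996e-01  4.366e-01]
 [ 7.000e-04  4.366e-01 -8.996e-01]
 [-1.000e+00  1.000e-04 -7.000e-04]]
jaw yaw -64.11153898214786 turn to 105.5: [np.float64(169.61153898214786), np.float64(-10.388461017852137), np.float64(-190.38846101785214)]
shift [ 0.21818988  0.19556386 -0.19987765]
```

Call:
play_rows(
  motion=[
    [-1,[0.036,0.032,0],-0.06],
    [-1,[0.072,0.065,0],-0.12],
    [-1,[0.108,0.097,0],-0.1813],
    [-1,[0.144,0.129,0],-0.1813],
    [-1,[0.18,0.161,0],-0.1813],
  ],
)

```text
time: 0.8
tool_pos: [0.454, -0.3998, 0.2314]
tool_rot: [0.563, 0.428, 0.563, -0.428]
contact_force: [1.0, -0.3, -0.0]
gripper_width: 1.003
```

Call:
play_rows(
  motion=[
    [-1,[0.03,0.028,-0.02],0],
    [-1,[0.038,0.0345,-0.06],0],
    [-1,[0.038,0.0345,-0.09],0],
    [-1,[0.038,0.0345,-0.11],0],
    [-1,[0.038,0.0345,-0.11],0],
  ],
)

```text
time: 1.3
tool_pos: [0.489, -0.3646, 0.1169]
tool_rot: [0.56, 0.428, 0.566, -0.428]
contact_force: [-0.5, 0.4, -0.9]
gripper_width: 0.998
```

Run:
```python
from h import *
from scipy.spatial.transform import Rotation as Ro
s=state(); q=s["tool_rot"]; R=Ro.from_quat([q[1],q[2],q[3],q[0]]).as_matrix()
print(s["time"],s["tool_pos"],np.degrees(np.arctan2(R[1,2],R[0,2])),R[:,0],s["contact_force"],s["ft_torque"])
print("shift",np.array([.491,-.3665,.031])-s["tool_pos"])
```

```text
1.3 [ 0.48896507 -0.36456159  0.11688532] -74.47508235895734 [-0.00572097  0.00546573 -0.9999687 ] [-0.46564565  0.39000964 -0.87075326] [ 0.04976483 -0.00450791  0.00797691]
shift [ 0.00203493 -0.00193841 -0.08588532]
```

Call:
play_rows(
  motion=[
    [-1,[0,0,-0.03],0],
    [-1,[0,0,-0.05],0],
    [-1,[0,0,-0.065],0],
    [-1,[0,0,-0.075],0],
    [-1,[0,0,-0.08],0],
  ],
)

```text
time: 1.8
tool_pos: [0.4909, -0.367, 0.0412]
tool_rot: [0.563, 0.428, 0.563, -0.428]
contact_force: [-0.5, -0.2, 0.3]
gripper_width: 1.0
```

Call:
play_rows(
  motion=[
    [-1,[0,0,0],0],
    [-1,[0,0,0],0],
    [-1,[0,0,0],0],
  ],
)

```text
time: 2.1
tool_pos: [0.4915, -0.3674, 0.0425]
tool_rot: [0.564, 0.428, 0.562, -0.428]
contact_force: [0.1, -0.4, -0.2]
gripper_width: 0.995
```

Call:
play_rows(
  motion=[
    [-1,[0,0.0005,-0.006],0],
    [-1,[0,0.0005,-0.01],0],
    [-1,[0,0.0005,-0.01],0],
    [0.2,[0,0.0005,-0.01],0],
    [1,[0,0.0005,-0.01],0],
  ],
)

```text
time: 2.6
tool_pos: [0.4909, -0.3663, 0.0313]
tool_rot: [0.563, 0.428, 0.563, -0.428]
contact_force: [-0.4, -0.7, 0.2]
gripper_width: 0.691
```

Call:
play_rows(
  motion=[
    [1,[0,0,0],0],
    [1,[0,0,0],0],
    [1,[0,0,0],0],
    [1,[0,0,0],0],
    [1,[0,0,0],0],
  ],
)

```text
time: 3.1
tool_pos: [0.4911, -0.3665, 0.0316]
tool_rot: [0.563, 0.428, 0.563, -0.428]
contact_force: [0.2, -0.1, 2.5]
gripper_width: 0.199
```

Run:
```python
from h import *
im,d=cams.grab_frame("scene"); save("s1.png",cv2.resize(im[220:350,60:230],None,fx=4,fy=4)); s=state()
print(s["tool_pos"],s["contact_force"],s["ft_torque"],s["gripper_width"])
```

```text
[ 0.49108619 -0.36644585  0.03163253] [ 0.59124715 -0.32912662  1.71956766] [ 0.01599629 -0.02384986 -0.00186105] 0.2028715880840277
```

View pics/s1.png

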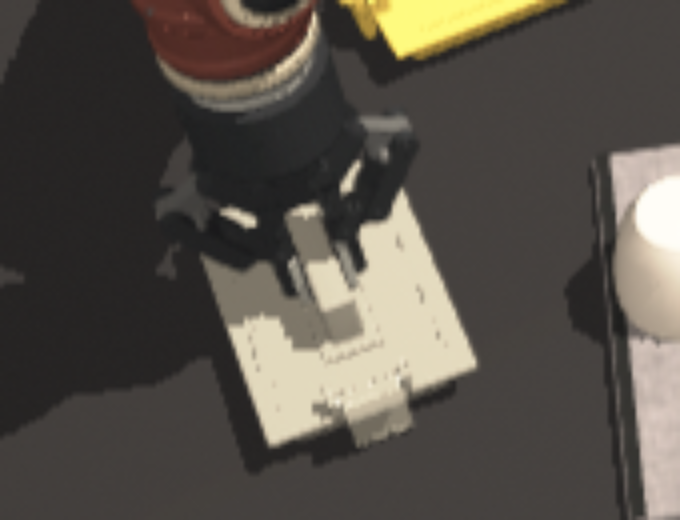

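The crop shows both pads on the bar at (325,275), and the opening reads 17 mm, so the lid is gripped. Lifting.

Call:
play_rows(
  motion=[
    [1,[0,0,0.015],0],
    [1,[0,0,0.04],0],
    [1,[0,0,0.07],0],
    [1,[0,0,0.1],0],
    [1,[0,0,0.13],0],
  ],
)

```text
time: 3.65
tool_pos: [0.4904, -0.3658, 0.1626]
tool_rot: [0.563, 0.428, 0.563, -0.428]
contact_force: [0.3, -0.2, -2.3]
gripper_width: 0.197
```

Call:
play_rows(
  motion=[
    [1,[0.004,0.02,0.01],0.04],
    [1,[0.012,0.06,0.01],0.08],
    [1,[0.021,0.105,0.01],0.12],
    [1,[0.03,0.15,0.01],0.16],
    [1,[0.039,0.195,0.01],0.2],
  ],
)

```text
time: 4.15
tool_pos: [0.529, -0.1683, 0.1704]
tool_rot: [0.602, 0.369, 0.604, -0.369]
contact_force: [0.5, 0.8, -2.4]
gripper_width: 0.2
```

Call:
play_rows(
  motion=[
    [1,[0.008,0.04,0],0.0077],
    [1,[0.016,0.08,0],0.0077],
    [1,[0.022,0.11,0],0.0077],
    [1,[0.025,0.125,0],0.0077],
    [1,[0.025,0.1295,0],0.0077],
  ],
)

```text
time: 4.65
tool_pos: [0.5542, -0.0398, 0.1706]
tool_rot: [0.604, 0.366, 0.605, -0.367]
contact_force: [-0.1, 0.0, -2.4]
gripper_width: 0.199
```

Call:
play_rows(
  motion=[
    [1,[0,0,0],0],
    [1,[0,0,0],0],
    [1,[0,0,0],0],
    [1,[0,0,0],0],
    [1,[0,0,0],0],
  ],
)

```text
time: 5.15
tool_pos: [0.5548, -0.0425, 0.1713]
tool_rot: [0.604, 0.368, 0.604, -0.368]
contact_force: [0.2, -0.4, -1.9]
gripper_width: 0.201
```

```bash
cat > m.py <<'E'
from h import *
import sys
from scipy.spatial.transform import Rotation as Ro
def tool():
    s=state(); q=s["tool_rot"]; R=Ro.from_quat([q[1],q[2],q[3],q[0]]).as_matrix()
    print(s["time"],s["tool_pos"].round(4),"lid yaw",round(np.degrees(np.arctan2(R[1,2],R[0,2]))+90,2),R[:,0].round(3),s["contact_force"].round(2),s["ft_torque"].round(3),round(s["gripper_width"],3))
E
python3 - <<'E'
from m import *
tool()
for n in ["top","scene"]:
    im,d=cams.grab_frame(n); save(n+"2.png",im); np.savez("pics/"+n+"2.npz",im=im,d=d)
tool()
E
```

```text
5.15 [ 0.5548 -0.0425  0.1713] lid yaw 27.33 [-0. -0. -1.] [ 0.23 -0.44 -1.89] [ 0.023 -0.017  0.002] 0.201
5.25 [ 0.5548 -0.0422  0.1713] lid yaw 27.36 [-0. -0. -1.] [-0.21  0.12 -2.84] [ 0.013  0.022 -0.013] 0.196
```

View pics/scene2.png

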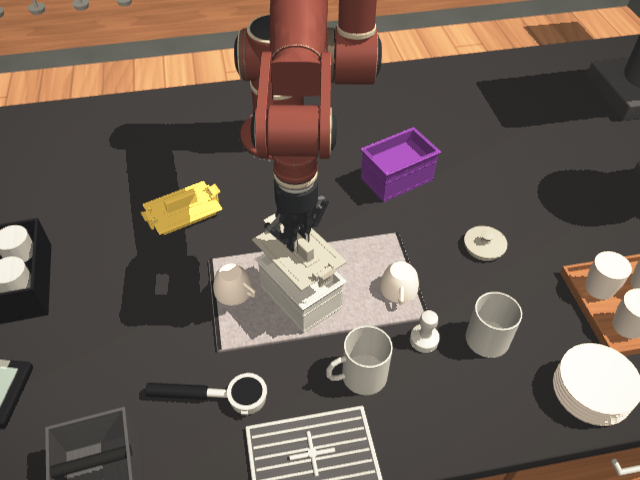

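View pics/top2.png

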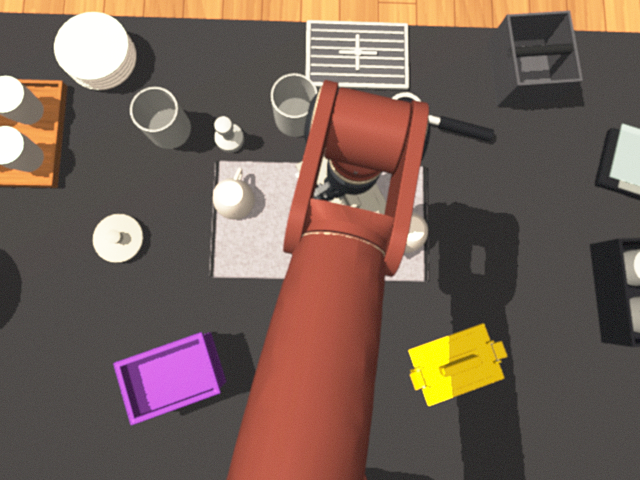

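The lid hangs over the canister at scene (300,255) and nothing else has moved. I'll check its level and centring from depth.

Run:
```python
from m import *
z=np.load("pics/scene2.npz"); im,d=z["im"],z["d"]; P=cloud("scene",d)
save("c2.png",cv2.resize(im[195:335,210:380],None,fx=4,fy=4,interpolation=cv2.INTER_CUBIC))
hsv=cv2.cvtColor(im,cv2.COLOR_RGB2HSV)
m=(d>0)&(np.hypot(P[...,0]-.555,P[...,1]+.042)<.1)&(P[...,2]>.155)&(P[...,2]<.175)&(im.min(-1)>90)&(np.abs(P[...,0]-.555)<.09)
q=P[m]; A=np.c_[q[:,:2]-[.555,-.042],np.ones(len(q))]
for _ in range(4):
    c=np.linalg.lstsq(A,q[:,2],rcond=None)[0]; r=q[:,2]-A@c; k=abs(r)<.004; A,q=A[k],q[k]
print(len(q),"plate top z",c[2],"slopes deg",np.degrees(c[:2]))
r=cv2.minAreaRect((q[:,:2]*1000).astype(np.float32)); print(r)
for o in [m]:
  print(len(P[m]))
```

```text
2286 plate top z 0.16460628990938816 slopes deg [-0.00412891 -0.00501793]
((559.8411865234375, -40.66825866699219), (168.13482666015625, 111.89208984375), 27.649139404296875)
2494
```

View pics/c2.png

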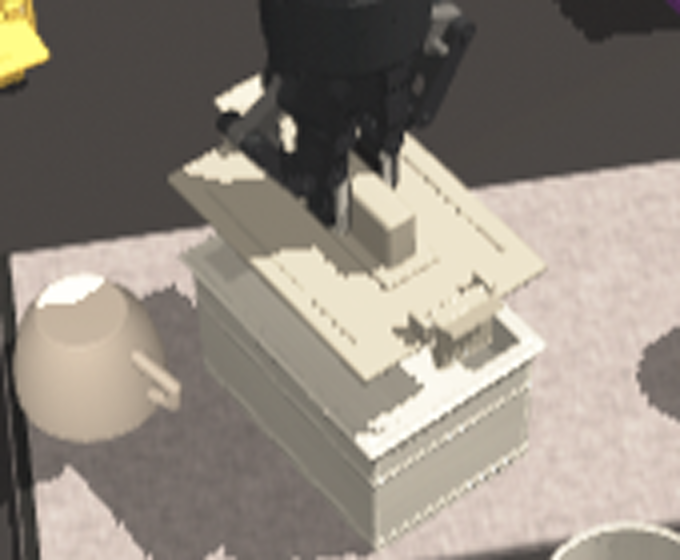

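The lid is level (0.0°), at yaw 27.4–27.6°, and centred to within calibration. Descending into the mouth.

Call:
play_rows(
  motion=[
    [1,[0,0,-0.012],0],
    [1,[0,0,-0.022],0],
    [1,[0,0,-0.03],0],
    [1,[0,0,-0.034],0],
    [1,[0,0,-0.034],0],
  ],
)

```text
time: 5.75
tool_pos: [0.5541, -0.0416, 0.1359]
tool_rot: [0.603, 0.367, 0.605, -0.368]
contact_force: [0.9, 0.8, -2.6]
gripper_width: 0.208
```

Call:
play_rows(
  motion=[
    [1,[0,0,-0.002],0],
    [1,[0,0,-0.004],0],
    [1,[0,0,-0.006],0],
    [1,[0,0,-0.006],0],
  ],
)

```text
time: 6.15
tool_pos: [0.5548, -0.0418, 0.1312]
tool_rot: [0.604, 0.367, 0.604, -0.367]
contact_force: [0.1, -0.1, -2.5]
gripper_width: 0.203
```

Run:
```python
from m import *
tool(); im,d=cams.grab_frame("scene"); tool()
save("c3.png",cv2.resize(im[195:335,210:380],None,fx=4,fy=4,interpolation=cv2.INTER_CUBIC))
```

```text
6.15 [ 0.5548 -0.0418  0.1312] lid yaw 27.4 [-0.  0. -1.] [ 0.15 -0.08 -2.49] [ 0.002  0.049 -0.034] 0.203
6.2 [ 0.5548 -0.0418  0.1313] lid yaw 27.4 [-0. -0. -1.] [ 0.36  0.57 -1.79] [ 0.005 -0.017  0.002] 0.203
```

View pics/c3.png

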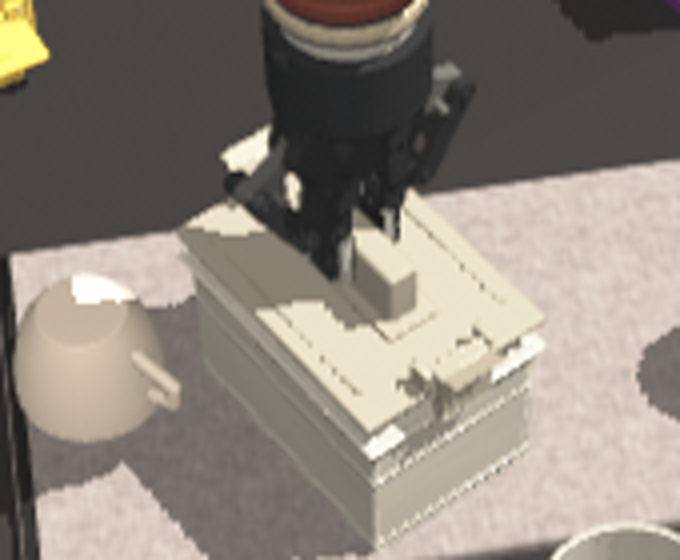

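The skirt has entered the mouth evenly with no side force, and the clip is at (455,385). Now pressing in small steps, going by the force.

Call:
play_rows(
  motion=[
    [1,[0,0,-0.001],0],
    [1,[0,0,-0.002],0],
    [1,[0,0,-0.002],0],
  ],
)

```text
time: 6.5
tool_pos: [0.5549, -0.0418, 0.1292]
tool_rot: [0.604, 0.367, 0.604, -0.367]
contact_force: [-0.4, 0.2, -2.8]
gripper_width: 0.198
```

Call:
play_rows(
  motion=[
    [1,[0,0,-0.001],0],
    [1,[0,0,-0.002],0],
    [1,[0,0,-0.002],0],
  ],
)

```text
time: 6.8
tool_pos: [0.5552, -0.0418, 0.1277]
tool_rot: [0.604, 0.367, 0.604, -0.367]
contact_force: [-0.4, 0.0, -1.5]
gripper_width: 0.201
```

Call:
play_rows(
  motion=[
    [1,[0,0,-0.001],0],
    [1,[0,0,-0.002],0],
    [1,[0,0,-0.002],0],
  ],
)

```text
time: 7.1
tool_pos: [0.5553, -0.0419, 0.1257]
tool_rot: [0.605, 0.367, 0.604, -0.367]
contact_force: [0.3, -0.0, 1.6]
gripper_width: 0.194
```

Call:
play_rows(
  motion=[
    [1,[0,0,-0.001],0],
    [1,[0,0,-0.002],0],
    [1,[0,0,-0.002],0],
  ],
)

```text
time: 7.4
tool_pos: [0.5551, -0.0419, 0.1235]
tool_rot: [0.604, 0.367, 0.604, -0.367]
contact_force: [1.5, -1.0, 1.6]
gripper_width: 0.198
```

Call:
play_rows(
  motion=[
    [1,[0,0,-0.001],0],
    [1,[0,0,-0.002],0],
    [1,[0,0,-0.002],0],
  ],
)

```text
time: 7.7
tool_pos: [0.555, -0.0419, 0.1213]
tool_rot: [0.604, 0.367, 0.604, -0.367]
contact_force: [0.7, -1.9, 2.7]
gripper_width: 0.204
```

Call:
play_rows(
  motion=[
    [1,[0,0,-0.001],0],
    [1,[0,0,-0.002],0],
    [1,[0,0,-0.002],0],
  ],
)

```text
time: 8.0
tool_pos: [0.5549, -0.0418, 0.1192]
tool_rot: [0.604, 0.367, 0.604, -0.367]
contact_force: [1.1, -1.6, 3.2]
gripper_width: 0.202
```

Call:
play_rows(
  motion=[
    [1,[0,0,-0.001],0],
    [1,[0,0,-0.0015],0],
    [1,[0,0,-0.0015],0],
  ],
)

```text
time: 8.3
tool_pos: [0.5549, -0.0418, 0.1177]
tool_rot: [0.604, 0.367, 0.604, -0.367]
contact_force: [0.7, -1.2, 2.9]
gripper_width: 0.2
```

Call:
play_rows(
  motion=[
    [1,[0,0,-0.001],0],
    [1,[0,0,-0.0015],0],
    [1,[0,0,-0.0015],0],
  ],
)

```text
time: 8.6
tool_pos: [0.5549, -0.0417, 0.1164]
tool_rot: [0.604, 0.367, 0.604, -0.367]
contact_force: [0.2, -0.9, 5.2]
gripper_width: 0.202
```

Run:
```python
from m import *
tool(); im,d=cams.grab_frame("scene"); tool()
save("c4.png",cv2.resize(im[195:335,210:380],None,fx=4,fy=4,interpolation=cv2.INTER_CUBIC))
```

```text
8.6 [ 0.5549 -0.0417  0.1164] lid yaw 27.4 [ 0.  0. -1.] [ 0.22 -0.9   5.22] [-0.061 -0.123 -0.012] 0.202
8.65 [ 0.5549 -0.0417  0.1164] lid yaw 27.4 [ 0.  0. -1.] [ 0.19 -0.19  4.02] [-0.051 -0.171 -0.021] 0.199
```

View pics/c4.png

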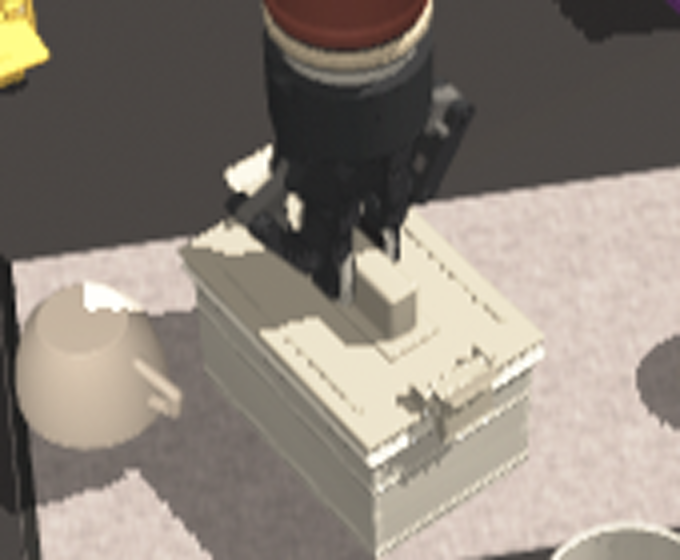

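It is level and the mat is giving (the cup went down with it). The push is about 6.5 N. Continuing.

Call:
play_rows(
  motion=[
    [1,[0,0,-0.001],0],
    [1,[0,0,-0.0015],0],
    [1,[0,0,-0.0015],0],
  ],
)

```text
time: 8.95
tool_pos: [0.5551, -0.0417, 0.1153]
tool_rot: [0.604, 0.367, 0.604, -0.367]
contact_force: [-0.4, 0.4, 6.4]
gripper_width: 0.2
```

Call:
play_rows(
  motion=[
    [1,[0,0,-0.001],0],
    [1,[0,0,-0.0015],0],
    [1,[0,0,-0.0015],0],
  ],
)

```text
time: 9.25
tool_pos: [0.5553, -0.0417, 0.1143]
tool_rot: [0.604, 0.368, 0.604, -0.367]
contact_force: [-0.1, -0.1, 7.7]
gripper_width: 0.201
```

Call:
play_rows(
  motion=[
    [1,[0,0,-0.001],0],
    [1,[0,0,-0.001],0],
    [1,[0,0,-0.001],0],
  ],
)

```text
time: 9.55
tool_pos: [0.5555, -0.0417, 0.1136]
tool_rot: [0.605, 0.368, 0.604, -0.367]
contact_force: [-0.2, -0.1, 7.9]
gripper_width: 0.199
```

Call:
play_rows(
  motion=[
    [1,[0,0,-0.001],0],
    [1,[0,0,-0.001],0],
  ],
)

```text
time: 9.75
tool_pos: [0.5557, -0.0417, 0.113]
tool_rot: [0.605, 0.368, 0.604, -0.367]
contact_force: [-0.6, -0.0, 9.6]
gripper_width: 0.199
```

Call:
play_rows(
  motion=[
    [1,[0,0,-0.001],0],
    [1,[0,0,-0.001],0],
  ],
)

```text
time: 9.95
tool_pos: [0.5556, -0.0419, 0.1117]
tool_rot: [0.605, 0.367, 0.604, -0.367]
contact_force: [-0.4, 0.5, 5.9]
gripper_width: 0.202
```

Call:
play_rows(
  motion=[
    [1,[0,0,-0.001],0],
    [1,[0,0,-0.001],0],
  ],
)

```text
time: 10.15
tool_pos: [0.5547, -0.0417, 0.109]
tool_rot: [0.604, 0.367, 0.604, -0.367]
contact_force: [0.3, -0.0, 3.1]
gripper_width: 0.2
```

Run:
```python
from m import *
tool()
```

```text
10.15 [ 0.5547 -0.0417  0.109 ] lid yaw 27.4 [-0.  0. -1.] [ 0.27 -0.01  3.12] [-0.037 -0.14  -0.014] 0.2
```

The push peaked near 12 N and fell to about 5.5 N. Looking before pushing further.

Run:
```python
from m import *
im,d=cams.grab_frame("scene"); tool()
save("c5.png",cv2.resize(im[205:335,225:375],None,fx=5,fy=4.5,interpolation=cv2.INTER_CUBIC)); np.savez("pics/scene5.npz",im=im,d=d)
P=cloud("scene",d)
def fit(m,c0):
    q=P[m]; A=np.c_[q[:,:2]-c0,np.ones(len(q))]
    for _ in range(5):
        c=np.linalg.lstsq(A,q[:,2],rcond=None)[0]; r=q[:,2]-A@c; k=abs(r)<.0035; A,q=A[k],q[k]
    return len(q),c[2].round(4),np.degrees(c[:2]).round(2)
h=np.hypot(P[...,0]-.555,P[...,1]+.042)
print("plate top",fit((d>0)&(h<.085)&(P[...,2]>.092)&(P[...,2]<.112)&(im.min(-1)>90),[.555,-.042]))
m=(d>0)&(np.hypot(P[...,0]-.49,P[...,1]-.03)<.03)&(P[...,2]<.03); print("mat",np.median(P[m][:,2]))
```

```text
10.2 [ 0.5547 -0.0417  0.109 ] lid yaw 27.4 [-0.  0. -1.] [ 0.11 -0.1   3.74] [-0.118 -0.193 -0.012] 0.2
plate top (1905, np.float64(0.1024), array([0.05, 0.16]))
mat 0.0012867657753822155
```

View pics/c5.png

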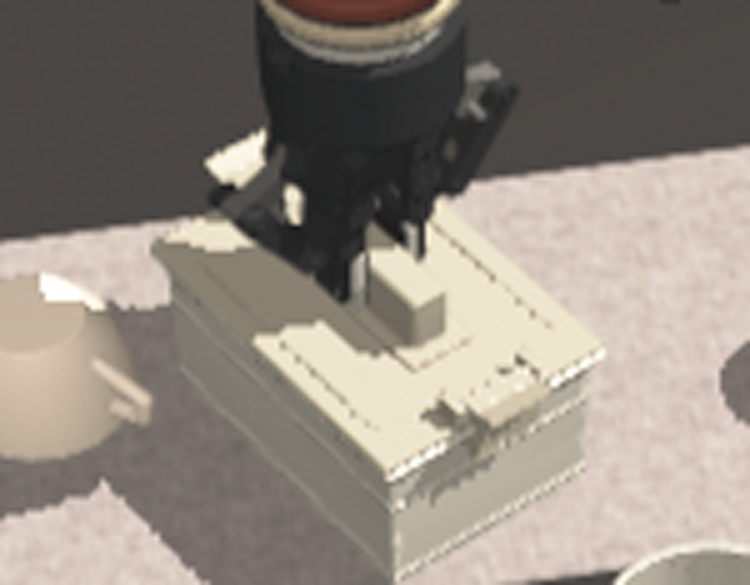

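The mat sank about 7 mm and the plate is level at 0.102, nearly home. Going on gently until the force rises again.

Call:
play_rows(
  motion=[
    [1,[0,0,-0.0007],0],
    [1,[0,0,-0.0007],0],
  ],
)

```text
time: 10.4
tool_pos: [0.5547, -0.0417, 0.109]
tool_rot: [0.604, 0.367, 0.604, -0.367]
contact_force: [-1.3, 0.4, 7.3]
gripper_width: 0.202
```

Call:
play_rows(
  motion=[
    [1,[0,0,-0.0007],0],
    [1,[0,0,-0.0007],0],
  ],
)

```text
time: 10.6
tool_pos: [0.5547, -0.0417, 0.109]
tool_rot: [0.604, 0.367, 0.604, -0.367]
contact_force: [-3.9, 0.5, 9.8]
gripper_width: 0.199
```

Call:
play_rows(
  motion=[
    [1,[0,0,-0.0006],0],
    [1,[0,0,-0.0006],0],
  ],
)

```text
time: 10.8
tool_pos: [0.5547, -0.0417, 0.109]
tool_rot: [0.604, 0.367, 0.605, -0.367]
contact_force: [-5.6, 0.4, 13.9]
gripper_width: 0.198
```

Run:
```python
from m import *
tool(); im,d=cams.grab_frame("scene"); tool()
save("c6.png",cv2.resize(im[205:335,225:375],None,fx=5,fy=4.5,interpolation=cv2.INTER_CUBIC))
P=cloud("scene",d)
def fit(m,c0):
    q=P[m]; A=np.c_[q[:,:2]-c0,np.ones(len(q))]
    for _ in range(5):
        c=np.linalg.lstsq(A,q[:,2],rcond=None)[0]; r=q[:,2]-A@c; k=abs(r)<.0035; A,q=A[k],q[k]
    return len(q),c[2].round(4),np.degrees(c[:2]).round(2)
h=np.hypot(P[...,0]-.555,P[...,1]+.042)
print("plate top",fit((d>0)&(h<.085)&(P[...,2]>.092)&(P[...,2]<.112)&(im.min(-1)>90),[.555,-.042]))
for c in [(.49,.03),(.62,-.0),(.47,-.1)]:
  m=(d>0)&(np.hypot(P[...,0]-c[0],P[...,1]-c[1])<.02)&(P[...,2]<.03); print("mat",m.sum(),np.median(P[m][:,2]))
m=(d>0)&(np.hypot(P[...,0]-.49,P[...,1]+.3)<.04); print("counter",np.median(P[m][:,2]))
```

```text
10.8 [ 0.5547 -0.0417  0.109 ] lid yaw 27.4 [-0.001  0.    -1.   ] [-5.64  0.44 13.91] [ 0.103  0.736 -0.024] 0.198
10.85 [ 0.5547 -0.0417  0.109 ] lid yaw 27.41 [-0.001  0.    -1.   ] [-5.35 -0.5  12.93] [ 0.178  0.702 -0.016] 0.201
plate top (1918, np.float64(0.1024), array([0.01, 0.08]))
mat 26 0.0014470090251700223
mat 258 0.00390785264781299
mat 3 0.0008632269224064657
counter -0.000995200726688668
```

View pics/c6.png

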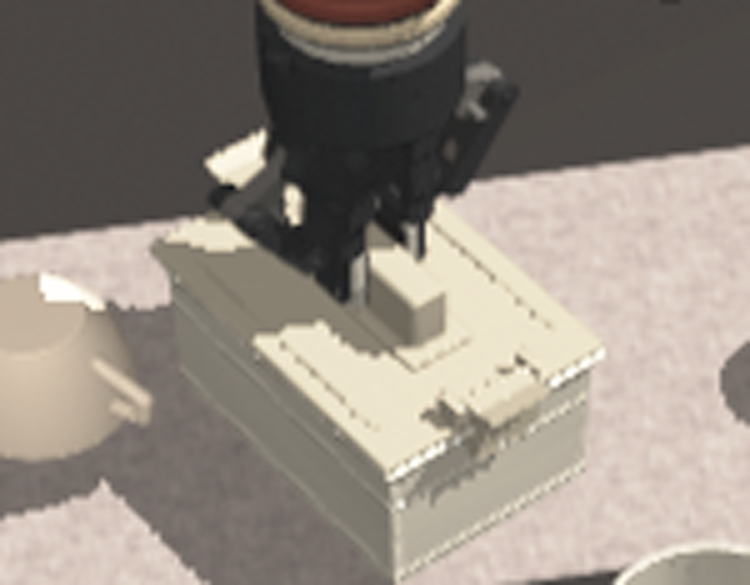

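The plate no longer moves while the force climbs to a push of about 16 N. It is rigid, level to 0.1°, and its height (0.102) matches mat + 95 + 6 mm, so it is home. Unloading, then letting go.

Call:
play_rows(
  motion=[
    [1,[0,0,0.001],0],
    [1,[0,0,0.0018],0],
    [1,[0,0,0.0018],0],
  ],
)

```text
time: 11.15
tool_pos: [0.5547, -0.0417, 0.109]
tool_rot: [0.604, 0.367, 0.604, -0.367]
contact_force: [-1.5, 0.5, 4.8]
gripper_width: 0.201
```

Call:
play_rows(
  motion=[
    [0.4,[0,0,0],0],
    [0,[0,0,0],0],
    [-0.4,[0,0,0],0],
    [-0.5,[0,0,0],0],
    [-0.5,[0,0,0],0],
  ],
)

```text
time: 11.65
tool_pos: [0.5546, -0.0417, 0.1088]
tool_rot: [0.604, 0.367, 0.604, -0.367]
contact_force: [-0.7, 0.0, -0.6]
gripper_width: 0.751
```

Call:
play_rows(
  motion=[
    [-0.5,[0,0,0],0],
    [-0.5,[0,0,0],0],
    [-0.5,[0,0,0],0],
  ],
)

```text
time: 11.95
tool_pos: [0.5549, -0.0418, 0.1091]
tool_rot: [0.604, 0.367, 0.604, -0.367]
contact_force: [-0.4, 0.4, -1.0]
gripper_width: 0.75
```

Call:
play_rows(
  motion=[
    [-0.5,[0,0,0.015],0],
    [-0.5,[0,0,0.04],0],
    [-0.5,[0,0,0.07],0],
    [-0.5,[0,0,0.1],0],
    [-0.5,[0,0,0.12],0],
  ],
)

```text
time: 12.45
tool_pos: [0.5559, -0.042, 0.2334]
tool_rot: [0.606, 0.368, 0.603, -0.367]
contact_force: [-0.0, -1.0, 0.2]
gripper_width: 0.75
```

Call:
play_rows(
  motion=[
    [-0.5,[-0.03,-0.03,0],0],
    [-0.5,[-0.06,-0.07,0],0],
    [-0.5,[-0.08,-0.11,0],0],
    [-0.5,[-0.1,-0.155,0],0],
    [-0.5,[-0.12,-0.2,0],0],
  ],
)

```text
time: 12.95
tool_pos: [0.434, -0.2432, 0.2309]
tool_rot: [0.605, 0.367, 0.603, -0.367]
contact_force: [1.2, -0.6, 0.6]
gripper_width: 0.75
```

Call:
play_rows(
  motion=[
    [-0.5,[-0.02,-0.04,0],0],
    [-0.5,[-0.04,-0.08,0],0],
    [-0.5,[-0.06,-0.12,0],0],
    [-0.5,[-0.08,-0.16,0],0],
    [-0.5,[-0.08,-0.18,0],0],
  ],
)

```text
time: 13.45
tool_pos: [0.3527, -0.4248, 0.2307]
tool_rot: [0.604, 0.368, 0.603, -0.369]
contact_force: [0.5, 0.4, 0.4]
gripper_width: 0.754
```

Run:
```python
from m import *
tool()
for n,(a,b,c,e) in {"top":(130,270,250,440),"scene":(205,335,225,375)}.items():
    im,d=cams.grab_frame(n); save(n+"7.png",im); save("c7%s.png"%n,cv2.resize(im[a:b,c:e],None,fx=4,fy=4,interpolation=cv2.INTER_CUBIC))
    P=cloud(n,d); h=np.hypot(P[...,0]-.555,P[...,1]+.042)
    m=(d>0)&(h<.095)&(P[...,2]>.092)&(P[...,2]<.112); q=P[m]
    r=cv2.minAreaRect((q[:,:2]*1000).astype(np.float32)); print(n,np.round(r[0],1),np.round(r[1],1),r[2])
    A=np.c_[q[:,:2]-[.555,-.042],np.ones(len(q))]
    for _ in range(5):
        c=np.linalg.lstsq(A,q[:,2],rcond=None)[0]; k=abs(q[:,2]-A@c)<.003; A,q=A[k],q[k]
    print("plate top",len(q),c[2].round(4),"slope deg",np.degrees(c[:2]).round(2))
    for cc in [(.49,.03),(.6,.04),(.5,-.12)]:
        m=(d>0)&(np.hypot(P[...,0]-cc[0],P[...,1]-cc[1])<.015); print("mat",m.sum(),np.median(P[m][:,2]).round(4))
    hd=P[(d>0)&(h<.06)&(P[...,2]>.125)&(P[...,2]<.15)]; r=cv2.minAreaRect((hd[:,:2]*1000).astype(np.float32)); print("handle",np.round(r[0],1),np.round(r[1],1),round(r[2],1),np.percentile(hd[:,2],90))
```

```text
13.45 [ 0.3527 -0.4248  0.2307] lid yaw 27.17 [ 0.    -0.002 -1.   ] [0.49 0.36 0.37] [-0.018  0.008 -0.082] 0.754
top [554.2 -43.4] [170.8 110.7] 27.572711944580078
plate top 4015 0.103 slope deg [-0.04 -0.07]
mat 166 0.0015
mat 185 0.0036
mat 189 0.0032
handle [554.1 -43.4] [74.9 18.3] 27.4 0.1383084787253146
scene [554.1 -42.2] [178.7 113. ] 27.138399124145508
plate top 2389 0.1024 slope deg [-0.18  0.03]
mat 2 0.0037
mat 283 0.034
mat 112 0.0038
handle [556.4 -42.5] [79.5 18.5] 28.4 0.1377209993274769
```

View pics/c7scene.png

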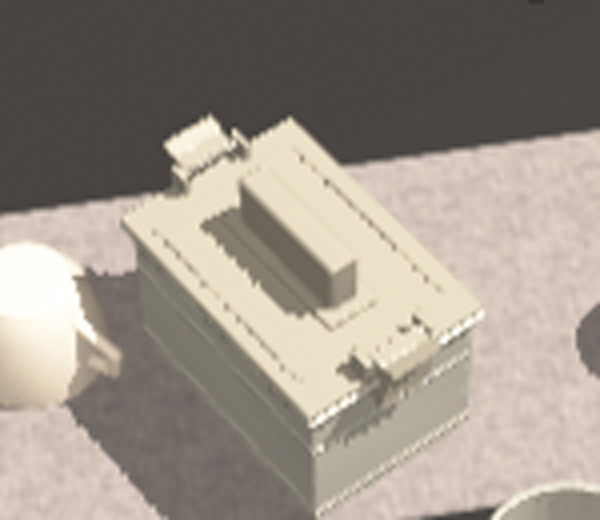

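View pics/top7.png

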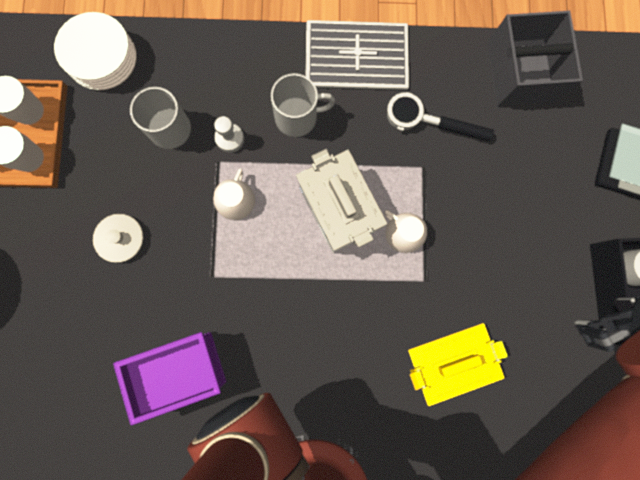

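The scene crop shows the lid flat on the rim all round, with clips at (205,140) and (405,355). In the top view the cups, jar, pitcher, tamper and look-alikes are where they were. One last check: clip spread now, compared with the lid at rest on the counter.

Run:
```python
from m import *
def ext(n,d,c,yaw,zp):
    P=cloud(n,d); a=np.radians(yaw); u=(P[...,0]-c[0])*np.cos(a)+(P[...,1]-c[1])*np.sin(a); v=-(P[...,0]-c[0])*np.sin(a)+(P[...,1]-c[1])*np.cos(a)
    for s in (1,-1):
        m=(d>0)&(abs(v)<.014)&(s*u>.072)&(s*u<.11)&(P[...,2]>zp-.012)&(P[...,2]<zp+.03)
        print(n,s,m.sum(),"out to",np.percentile(s*u[m],[90,97]).round(4),"z rel",(np.percentile(P[...,2][m],[50,90])-zp).round(4))
z=np.load("pics/top0.npz"); print("rest"); ext("top",z["d"],(.4906,-.3668),15.4,.026)
im,d=cams.grab_frame("top"); print("now"); ext("top",d,(.5542,-.0434),27.4,.103)
z0=z["d"]; P0=cloud("top",z0);P=cloud("top",d)
tool()
# changes elsewhere
diff=cv2.absdiff(z["im"],im).max(-1); 
for n,c in {"cup_a":(234,198),"cup_b":(408,232),"pitcher":(295,105),"tamper":(228,133),"round":(118,238),"jar":(158,115),"porta":(407,112)}.items():
    a=diff[c[1]-22:c[1]+22,c[0]-22:c[0]+22]; print(n,(a>60).sum())
```

```text
rest
top 1 162 out to [0.0914 0.093 ] z rel [0.0118 0.0144]
top -1 174 out to [0.0915 0.093 ] z rel [0.0118 0.0147]
now
top 1 209 out to [0.0916 0.0934] z rel [0.0119 0.0144]
top -1 180 out to [0.0918 0.0933] z rel [0.0124 0.0149]
13.6 [ 0.3545 -0.4227  0.2301] lid yaw 27.29 [ 0.001 -0.    -1.   ] [-0.15  0.31  0.16] [0.063 0.013 0.003] 0.747
cup_a 29
cup_b 100
pitcher 0
tamper 0
round 0
jar 0
porta 0
```

Run:
```python
from m import *
print(workorder.job_done())
```

```text
the job is handed in; nothing more can be done
None
```

The lid is on the canister, and the checks indicate both clips snapped under the rim. I let go, moved the arm clear and handed the job in at about 13.6 s.

- **What I did:** I picked up the grey lid by its handle, turned it about 12° to match the canister, and lowered it level into the mouth. I then pressed down in steps of 2 mm or less, going by the force.
- **Pressing:** The mat sank about 5–7 mm. The push rose to about 12 N, the low end of the stated 12–20 N, then fell to about 5.5 N as the clips snapped. After that the lid stopped moving while the push climbed to about 16 N. I stopped there, well under 2.5 kg, backed off and opened the gripper. The forces are the readings at the end of each move, so a brief higher peak could have been missed.
- **Lid position:** The plate is level within 0.2° in both cameras. Its top is at about 0.103 m, which fits fully home to within 1–2 mm of camera noise.
- **Clips:** The clip tabs measure the same spread and height as at rest on the counter, to within about 0.5 mm. I did not tug on the lid to test them.
- **Surroundings:** The canister has not shifted noticeably. The pitcher, tamper, round lid, jar and portafilter showed no change in the picture. The cups changed slightly there; they look to have gone down with the mat.
- **Disagreements:** The mat height readings differed by about 2 mm between spots. I also saw a sideways force of about 5 N at the end of the press, which went away when I unloaded.

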